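Open the push-and-turn cap of the concentrate jug

TASK

Open the jug of glass-cleaner concentrate, the tall square white one in the bottle rack with the broad ribbed safety cap: take the cap in a light grip, press it gently down against its spring, twist it anticlockwise (seen from above) until it comes free, and lift it off. Do not crush the thin cap or ram it onto the neck, leave the jug standing in its rack, and leave everything else on the shelf where it is. Finish holding the cap level a few centimetres straight above the open jug, touching nothing else; do not put it down or let go.

Things in the scene. Friction and masses are not known exactly. Their poses are not given: they have to be found in the camera images.
- cap_mid (a point): Centre (half-way up) of the push-and-turn cap: a plain round ribbed grey plastic cap, 50 mm across, 30 mm high, seated on the jug's neck; x and z as cap. Its underside is 15 mm below this point. Any gripping direction across it will do; the jug's sloping shoulder is 17 mm below the cap's underside at the neck.
- cap: The same cap (36 g, thin walled), origin at its centre, z up out of its top; x lines up with the jug's x when locked. Locked, it must be pressed over 3 mm (6 mm is the bottom) against a spring: 5 N at the start, 11 N at the bottom. Kept down, it comes free about 48 degrees anticlockwise from above; end stop near 88, so turn 55 to 80. Grip with 20 to 40 N a finger (55 N crushes it); press under 30 N.
- jug: Square white plastic jug, 72 x 72 mm, 0.43 to 0.84 kg, body 120 mm high, with a round neck; the tallest thing in the rack. Origin: centre of its underside, z up, sides along x and y. It stands loose in a rack pocket with 1.5 mm play all round, which keeps it from turning with the cap. Locked cap's centre: 165 mm above this origin.
- jug_mouth (a point): Centre of the rim of the jug's mouth, 33 mm across, 168 mm above the jug's underside; hidden inside the cap (3 mm above the cap's centre) while the cap is on.
- rack: Low galvanized steel bottle rack fixed to the shelf: three square pockets in a row along its y, 78 mm apart, each 75 x 75 mm inside; walls 45 mm high, 3 mm thick, floor 3 mm. Origin: centre of its underside. The jug may stand in any of the three pockets.
- polish: Bystander in the rack: round white bottle, 67 mm across, 124 mm high with a narrow smooth grey cap. Origin: centre of its underside.
- dressing: Bystander in the rack: short square white bottle, 64 x 64 mm, 113 mm high with a narrow smooth grey cap. Origin: centre of its underside.
- spray_bottle: Bystander: empty white trigger-spray bottle, 72 mm across, 242 mm high, nozzle towards its -x. Origin: centre of its underside.
- tool_mug: Bystander: white ceramic mug, 82 mm across, 95 mm high, handle towards its +y, with black trim tools standing up to 220 mm. Origin: centre of its underside.
- squeegee: Bystander: yellow squeegee lying flat, 200 mm long along its x (blade at +x), blade 210 mm wide along y, 23 mm high. Origin: on the shelf under its middle.
- tier_stack: Bystander: stack of three green plastic trays with wiper adapter clips, 110 x 160 mm, 144 mm high. Origin: centre of its underside.
- wax_tin: Bystander: flat round metal tin, 91 mm across, 32 mm high. Origin: centre of its underside.
There are look-alikes about, which are no part of the job. Of the things that look like the cap, the largest one is meant.

How it is judged (in metres and radians):
On the way, in this order (a step that is already met when the one before it is completed fails the run):
1. the cap is pressed down past its detent, at least 3 mm (z of cap_mid in the frame of jug below 0.1622 m), for 0.1 s.
2. the cap is twisted at least 43 degrees while still down on the neck (angle between the x axis of cap_mid and the x axis of jug, either way round above 0.75 rad and z of cap_mid in the frame of jug below 0.176 m), for 0.1 s.
At the end, for the whole second after the job is handed in: The cap is held by the fingers, level within 14 degrees, its centre within 30 mm of the mouth axis and 32 to 132 mm above the mouth rim, still and clear of the jug; the jug stands upright in its pocket (z of cap_mid in the frame of jug between 0.2 and 0.3 m and horizontal distance between cap_mid and jug_mouth below 0.03 m and angle between cap_mid's own z axis and vertical below 0.25 rad and contact force between the fingers and cap above 1 N and contact force between cap and jug below 0.05 N and linear speed of cap below 0.03 m/s and angle between jug's own z axis and vertical below 0.08 rad and z of jug in the frame of rack below 0.008 m and linear speed of jug below 0.02 m/s); the arm keeps its last pose, push and grip.
It fails at once if the thin cap is crushed: squeezed with more than about 55 N a finger (contact force between the fingers and cap above 110 N).
It fails at once if the cap is rammed or forced against the neck with over 50 N (contact force between cap and jug above 50 N).
It fails at once if the jug is lifted or tipped (z of jug in the frame of rack above 0.02 m or angle between jug's own z axis and vertical above 0.15 rad).
It fails at once if something else on the shelf is disturbed (distance of any of polish, dressing, spray_bottle, tool_mug, squeegee, tier_stack, wax_tin from where it was at the start of the episode above 0.03 m).
It also fails if it takes over 32 s, if anything falls off the work surface, if the arm or the gripper's body presses on something with over 40 N, if the wrist force passes 120 N, or if a joint passes its speed limit or range.

ROBOT

A 6-joint arm with a two-finger parallel gripper is mounted at the origin on the work surface. World frame = base frame: x ahead of the robot, y to its left, z up, the work surface at z = 0. Lengths are in mm, angles in rad, forces in N, time in s.
With the tool pointing down it reaches from about 400 to 825 mm from the base axis. Payload 7 kg.
Tool frame: the origin (TCP) lies midway between the tips of the shut fingers; the grasp point (between the pads) lies 19 mm behind it; z points along the fingers, y is the direction in which the jaws open and shut (so a half turn about z gives the same grasp; the last joint's range is limited). The gripper opens to 85 mm and grips with 20 to 120 N. Pads are 22 mm wide; open, the fingers measure 114 mm over their backs; the gripper's body (76 mm by 85 mm) begins 54 mm behind the grasp point. The pads swing forward as they close: fully open they stand 13 mm farther back than shut.
Start: joints at [0.288, 0.359, 0.012, 0, -1.224, -0.288], TCP at [674.978, -0.019, 198.102] pointing down, gripper open.
Joint ranges: [-3.07, 3.07], [-1.43, 2.12], [-1.02, 1.25], [-3.03, 1.67], [-3.05, -0], [-3.03, 3.03]. Speed limits (rad/s): [2.39, 2.39, 3.01, 3.14, 3.14, 3.14].

INTERFACE

Orientations are given as a unit quaternion [w, x, y, z].
In Python, from station import sensors, optics, order gives the robot as it stands. The module is installed in compiled form; this text tells all that it offers.
- The arm moves only by the tool carry_out, never from a script. Its argument "motion" is one flat list of numbers, 4 for each row, row after row: the shift along the tool's x, y, z in mm, then the turn about the tool's z in degrees. In form: [x, y, z, spin, x, y, z, spin, ...]. A call has 1 to 8 rows; each row is the pose to reach, as a shift and turn from the pose commanded when the call began, along the tool's axes at that moment; what a row does not reach only later rows make up. A row lasts 1/8 s, in which the tool goes at most 62.5 mm and 10.7 degrees, less where a joint would pass 70% of its speed; a pose out of reach is approached as far as the arm can. A call with a gripper value outside its range is refused whole. "hand" is the opening, from 0 (shut) to 1 (fully open), set as the call begins (left out, the last holds). The fingers move at their own pace and stop on an object; "newtons" is the grip in N (left out, the last holds). Time passes only in rows, so rows that repeat a pose let the fingers close. It gives the time, the measured TCP pose, the force and the opening at its end, in the units of the state.
- sensors.observe(): the state, without advancing time (a new reading comes with each control period).
- optics.camera(name): name is "scene" or "side" or "wrist"; returns a dict with "image" (384x512x3 uint8, red, green, blue), "fx", "fy", "cx", "cy" (pixels), "rvec" (rotation vector, rad) and "tvec" (3), from world to camera coordinates, as OpenCV has them. Camera axes: x right, y down, z forward; pixel columns grow to the right and rows downward; lengths in mm; the calibration is good to about 2 mm. The wrist camera is an equidistant fisheye: a pixel r from the principal point sees the ray r / f radians off the axis. A picture is of the moment at which its call begins. There is no depth.
- order.close_job(): hands the job in, once; it reports no verdict.
The state is a dict: "t": time; "joints": joint angles; "joint_velocities": joint speeds; "effort": joint torques, N m; "ee_pos": TCP position; "orientation": TCP orientation; "ft_force": force on the tool from outside, world axes, zero at the start; "torque": the same for the moment, N m; "width": finger opening in mm.
Only numpy, scipy, OpenCV 4.12 (cv2) and the standard library are available. Lean on these libraries where they do the work, as an engineer would, in place of code of your own. Each camera call takes 0.05 s, during which the arm holds its last target.

## Working session

There is one attempt and no reset: what is moved stays moved. The work goes in short steps, Python scripts to look and compute and a tool call to move; the robot and the scene stay as the last step left them, time stands still between calls to the robot, and variables do not carry over. Pictures are saved under pics/ and viewed, and the job is handed in when it is done.

Besides the shell and the picture viewer there is one more tool, called after "Call:" as name(argument=value, ...), one argument or row to a line, values as JSON. carry_out: Moves the arm, as the interface text tells. Its arguments: {"type":"object","properties":{"motion":{"type":"array"},"hand":{"type":"number"},"newtons":{"type":"number"}},"required":["motion"]}

```bash
mkdir -p pics
python3 - <<'E'
from station import sensors, optics
import cv2
print(sensors.observe())
for n in ["scene","side","wrist"]:
    c=optics.camera(n); cv2.imwrite(f"pics/{n}0.png",c["image"][:,:,::-1]); print(n,{k:v for k,v in c.items() if k!="image"})
E
```

```text
{'t': 0.0, 'joints': array([ 2.88113409e-01,  3.59394718e-01,  1.10654781e-02, -3.31697564e-04,
       -1.22409071e+00, -2.88122562e-01]), 'joint_velocities': array([-8.12380328e-04,  1.41445734e-04,  9.50877228e-04, -1.52712410e-03,
       -8.42254817e-05, -1.28109833e-03]), 'effort': array([ 2.55543900e-04, -5.83324420e+01,  2.93422562e+01,  6.93659976e+00,
       -6.00149287e-03, -1.14765509e-06]), 'ee_pos': array([ 6.74472160e+02, -2.71439687e-02,  1.97164862e+02]), 'orientation': array([-6.39098755e-04, -7.07063363e-01,  7.07149713e-01,  5.24311052e-04]), 'ft_force': array([-0.09434795,  0.01046083, -0.25998789]), 'torque': array([ 0.00096381, -0.02559699,  0.04861751]), 'width': 85.69312558409808}
scene {'fx': 418.3118131663305, 'fy': 418.3118131663305, 'cx': 257.4488275081043, 'cy': 199.53995703570314, 'rvec': array([ 1.60672453,  1.76109157, -0.87139055]), 'tvec': array([  66.13488455, -239.95643168, 1619.37548127])}
side {'fx': 427.94810228327066, 'fy': 427.94810228327066, 'cx': 258.6641396435438, 'cy': 193.5659786235473, 'rvec': array([ 2.44059919, -0.10718125,  0.02129559]), 'tvec': array([-578.19229967,  141.67815918, 1191.51164344])}
wrist {'fx': 297.3186396354542, 'fy': 297.3186396354542, 'cx': 253.3988864248732, 'cy': 187.55461463083037, 'rvec': array([1.69457757e-04, 3.10331718e+00, 4.69214453e-01]), 'tvec': array([673.29371754, -38.24562845, 381.30903787])}
```

View pics/scene0.png

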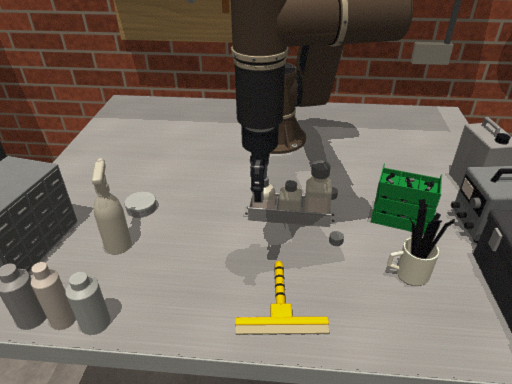

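View pics/side0.png

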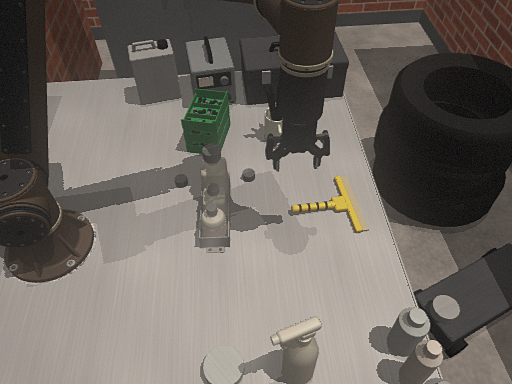

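View pics/wrist0.png

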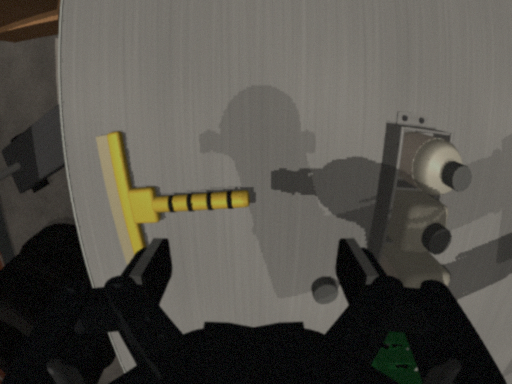

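```bash
python3 - <<'E'
import cv2,numpy as np
a=cv2.imread("pics/scene0.png")[150:260,230:360]; b=cv2.imread("pics/side0.png")[130:260,160:290]
a=cv2.resize(a,(390*1,330),interpolation=cv2.INTER_CUBIC);b=cv2.resize(b,(390,390),interpolation=cv2.INTER_CUBIC)
o=np.zeros((390,780,3),np.uint8);o[:330,:390]=a;o[:,390:]=b
cv2.imwrite("pics/crop0.png",np.clip(o*1.5,0,255).astype(np.uint8))
E
cat > h.py <<'E'
import numpy as np,cv2
def ray(c,uv):
    R=cv2.Rodrigues(c["rvec"])[0]; C=-R.T@c["tvec"]
    x=(np.array(uv,float)-[c["cx"],c["cy"]])/[c["fx"],c["fy"]]
    if c["fish"]:
        r=np.hypot(*x); d=np.r_[x/max(r,1e-9)*np.sin(r),np.cos(r)]
    else: d=np.r_[x,1]
    d=R.T@d; return C,d/np.linalg.norm(d)
def cam(n):
    from station import optics
    c=dict(optics.camera(n)); c["fish"]=n=="wrist"; return c
def tri(rs):
    A=sum(np.eye(3)-np.outer(d,d) for C,d in rs); b=sum((np.eye(3)-np.outer(d,d))@C for C,d in rs)
    p=np.linalg.solve(A,b); return p,[np.linalg.norm(np.cross(p-C,d)) for C,d in rs]
def plane(r,z): C,d=r; return C+d*(z-C[2])/d[2]
E
```

```text
(no output)
```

View pics/crop0.png

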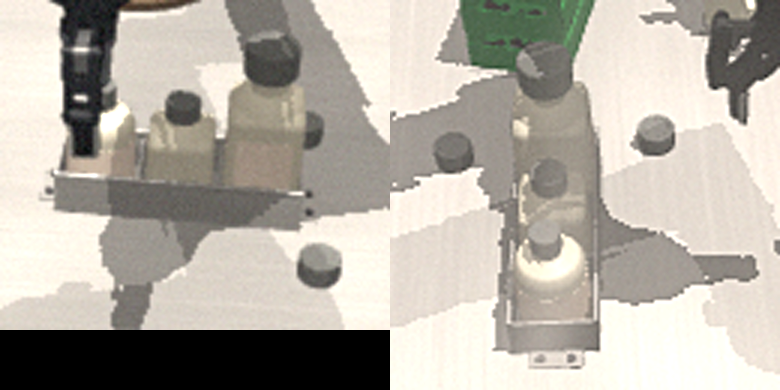

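```bash
cat > seg.py <<'E'
from h import *
def seg(c,box,th):
    u0,v0,u1,v1=box
    g=cv2.cvtColor(c["image"],cv2.COLOR_RGB2GRAY)[v0:v1,u0:u1]
    m=(g<th).astype(np.uint8); m=cv2.morphologyEx(m,cv2.MORPH_OPEN,np.ones((3,3)))
    cs=cv2.findContours(m,cv2.RETR_EXTERNAL,cv2.CHAIN_APPROX_NONE)[0]
    return m,g,cs
E
python3 - <<'E'
from seg import *
s=cam("scene");d=cam("side")
np.set_printoptions(linewidth=250)
print(cv2.cvtColor(s["image"],cv2.COLOR_RGB2GRAY)[158:184,306:336])
print(cv2.cvtColor(d["image"],cv2.COLOR_RGB2GRAY)[140:170,196:228])
E
```

```text
[[143 132  83  77  79  76  80  80  77  79  78  77  80  77  76  78  75  79  81  82  97  99 101 102  99  99 101 100  98 102]
 [138 139  87  79  78  79  79  80  79  78  77  78  80  79  80  80  77  78  77  81  82  97 103 103 100 102 100 103  99 102]
 [138 134 131  88  78  79  78  76  74  78  80  89  90  88  94 104  97  83  85  77  78 102 100 100 101  99  99  95 102 104]
 [136 138 137 128  82  79  75  80  89  91  94 103  98 103 105 106 113 105  92  70  79  96  99  99  99 101 101 101  99 100]
 [142 142 130  91  76  76  77  91 101 100 100 100 101 101 100 101 111  79  64  57  66  79  90  98  99 101  98 100  94  96]
 [135 139 136  88  73  74  86  99  99 100  93  68  61  63  64  61  65  67  67  58  55  68  74  89  98  96  99 100 100  95]
 [141 141 142 132  85  74  65  64  59  65  64  49  54  56  54  54  57  55  71  71  58  53  67  71  96  99 100 100  97 102]
 [142 139 141 134  83  71  50  59  56  53  50  58  52  54  56  56  59  59  73  71  57  52  58  69  85 101  96 100 102 101]
 [140 142 139 140  89  71  46  54  58  56  54  55  54  54  57  57  60  58  70  75  67  57  57  68  78 101 100  97  9
[... 5329 characters left out ...]
108 109 107 108 105 103 104 100  94 118 161]
 [ 99 101 101 102 103  97 100  97 101 102 102 105 106 100  94  96  98 102 100 108 110 108 106 107 106 106 108 103 103  96 100 155]
 [103 103 102 103  99 110  99  99 100 100 102 103 105 105 108 108 109 110 110 106 110 108 107 104 107 105 107 101 103  96 102 156]
 [100 104 102 103  96  93 100  99 101 100 103 104 105 106 107 109 107 108 109 110 108 109 108 106 104 103 105 103 105  96  87 157]
 [102 102 101 103  95  97  95  96  97  98 100 105 101 104 108 106 109 106 110 107 108 108 108 109 106 107 105 104 106  96  84 158]
 [103 102 102 104  94  91  92  90 128 144 106 100 105 107 107 109 106 107 110 109 109 106 108 106 105 106 103 106 108  96  85 140]]
```

Run:
```python
from seg import *
s=cam("scene");d=cam("side");w=cam("wrist")
p,e=tri([ray(s,(320.5,169.3)),ray(d,(211.3,153.4))]);print(p,e)
# rack corners near top rims etc: side view rack long edges
for n,c,uv in [("sc loose",s,(336,239)),]: print(n,plane(ray(c,uv),10))
for uv in [(201,246),(228,246),(209,150)]: print(uv,plane(ray(d,uv),48))
for uv in [(397,113),(386,250)]: print(uv,plane(ray(w,uv),48))
R=cv2.Rodrigues(w["rvec"])[0];print(R, -R.T@w["tvec"])
```

```text
[463.2381344  149.45430929 164.9243805 ] [np.float64(0.7880488329376322), np.float64(0.7880488329375969)]
sc loose [569.48968039 203.17241102  10.        ]
(201, 246) [422.48246841 -75.22236611  48.        ]
(228, 246) [493.24322397 -81.71153768  48.        ]
(209, 150) [446.53762272 284.47538525  48.        ]
(397, 113) [505.00281715 -66.80368577  48.        ]
(386, 250) [495.11798669 113.17245178  48.        ]
[[-9.99998131e-01 -4.22411857e-04  1.88683102e-03]
 [ 1.54474389e-04  9.55271617e-01  2.95729800e-01]
 [-1.92735589e-03  2.95729538e-01 -9.55269766e-01]] [674.59980488 -75.96918687 374.17195051]
```

Call:
carry_out(
  motion=[0,0,-50,0,-25,35,-65,0,-60,85,-65,0,-95,135,-65,0,-125,180,-65,0,-149,211,-65,0,-149,211,-65,0,-149,211,-65,0],
  hand=1,
  newtons=25,
)

```text
t: 1.4
ee_pos: [464.2, 149.1, 263.4]
orientation: [-0.0, 0.707, -0.707, 0.0]
ft_force: [-1.2, -0.2, -0.8]
width: 85.4
```

Run:
```python
from seg import *
from station import sensors
import pickle
w=cam("wrist");s=sensors.observe();print(s["t"],s["ee_pos"],s["orientation"],s["ft_force"],s["torque"],s["joints"])
pickle.dump(w,open("w1.pkl","wb"))
R=cv2.Rodrigues(w["rvec"])[0];print(-R.T@w["tvec"])
cv2.imwrite("pics/w1.png",w["image"][:,:,::-1])
```

```text
1.45 [464.41511412 148.83573647 263.17859461] [ 6.74342215e-05 -7.07073595e-01  7.07139959e-01 -7.39989684e-05] [-0.25670894 -0.05548564  0.07978676] [-0.02878503 -0.01695559 -0.01303603] [ 7.14469887e-01  5.82992126e-03 -2.80053718e-01  1.43921924e-04
 -1.28476768e+00 -7.14604337e-01]
[463.7962403   73.10108875 439.70312326]
```

View pics/w1.png

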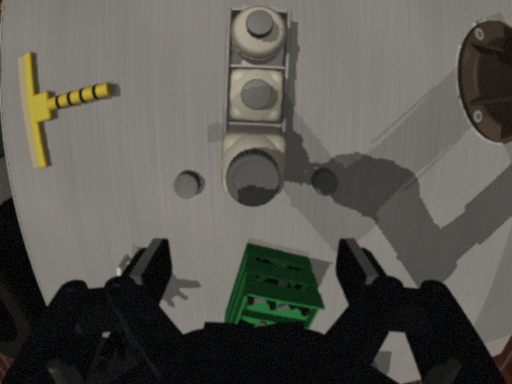

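The view shows five round grey caps: jug cap (253,177), dressing's (257,94), polish's (259,23), and loose ones at (188,184) and (324,181). The one at (253,177) sits on the tallest square jug and is by far the broadest, so it fits the description. I'll check it in an enlarged crop.

Run:
```python
from seg import *
import pickle
w=pickle.load(open("w1.pkl","rb"))
im=w["image"][130:220,210:300,::-1]
cv2.imwrite("pics/w1c.png",np.clip(cv2.resize(im,(540,540),interpolation=cv2.INTER_CUBIC)*1.6,0,255).astype(np.uint8))
m,g,cs=seg(w,(210,130,300,220),92)
for c in cs:
    if cv2.contourArea(c)>200: print(cv2.contourArea(c),cv2.boundingRect(c),cv2.minEnclosingCircle(c),cv2.fitEllipse(cv2.convexHull(c)))
```

```text
3651.0 (16, 0, 74, 77) ((50.90089797973633, 31.183589935302734), 46.80276107788086) ((50.89281463623047, 28.990806579589844), (84.65445709228516, 97.13771057128906), 1.319381833076477)
```

View pics/w1c.png

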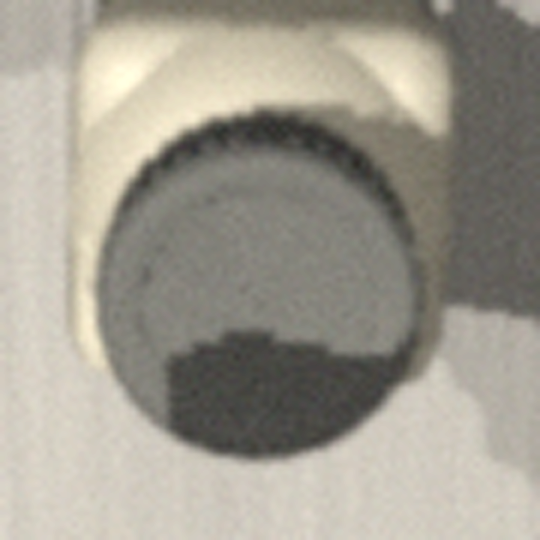

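Run:
```python
from seg import *
import pickle
w=pickle.load(open("w1.pkl","rb"))
r=ray(w,(252.1,179.9)); print(plane(r,183),plane(r,179))
w0=cv2.imread("pics/wrist0.png")
s=cam("scene");d=cam("side")
# refine: silhouettes again now arm has moved
for n,c in(("scene",s),("side",d)): cv2.imwrite(f"pics/{n}1.png",c["image"][:,:,::-1])
rm=[ray(s,(320.5,169.3)),ray(d,(211.3,153.4))]
C,dd=r; print(tri(rm+[(C-[0,0,15],dd)]))
# rack axis from wrist: wall edges of rack long sides at z48
for uv in [(232,10),(229,125),(290,10),(287,125)]: print(plane(ray(w,uv),48))
```

```text
[464.65547888 145.50087711 183.        ] [464.66886771 146.62902526 179.        ]
(array([464.04002974, 148.05224352, 165.47492538]), [np.float64(1.9181758642806155), np.float64(0.4361228970184328), np.float64(1.87741155590985)])
[491.42283295 -46.95685237  48.        ]
[495.52911483 108.39809079  48.        ]
[415.90033471 -47.86948859  48.        ]
[419.11786811 108.14073162  48.        ]
```

Call:
carry_out(
  motion=[-40,0,0,0,-75,0,0,0,-75,0,0,0,-75,0,0,0],
)

```text
t: 2.05
ee_pos: [464.3, 223.4, 262.6]
orientation: [-0.001, -0.707, 0.707, -0.0]
ft_force: [0.2, -0.5, -0.5]
width: 85.5
```

Run:
```python
from seg import *
from station import sensors
import pickle
w=cam("wrist");s=sensors.observe();print(s["t"],s["ee_pos"],s["orientation"])
pickle.dump(w,open("w2.pkl","wb"))
R=cv2.Rodrigues(w["rvec"])[0];print(-R.T@w["tvec"])
cv2.imwrite("pics/w2.png",w["image"][:,:,::-1])
r=cv2.projectPoints
# predicted pixel
p=R@np.array([464.5,147,183.])+w["tvec"]; th=np.arctan2(np.hypot(p[0],p[1]),p[2]); u=np.array([w["cx"],w["cy"]])+w["fx"]*th*p[:2]/np.hypot(p[0],p[1]); print(u)
u0,v0=(u-45).astype(int);v0=max(v0,0);print(u0,v0)
cv2.imwrite("pics/w2c.png",np.clip(cv2.resize(w["image"][v0:v0+90,u0:u0+90,::-1],(540,540),interpolation=cv2.INTER_CUBIC)*1.6,0,255).astype(np.uint8))
```

```text
2.1 [464.22347912 223.17307828 262.78563233] [-4.25540996e-04 -7.06767151e-01  7.07446119e-01 -4.97959625e-05]
[464.01644111 147.61782387 438.94088876]
[252.12471555  97.84729229]
207 52
```

View pics/w2c.png

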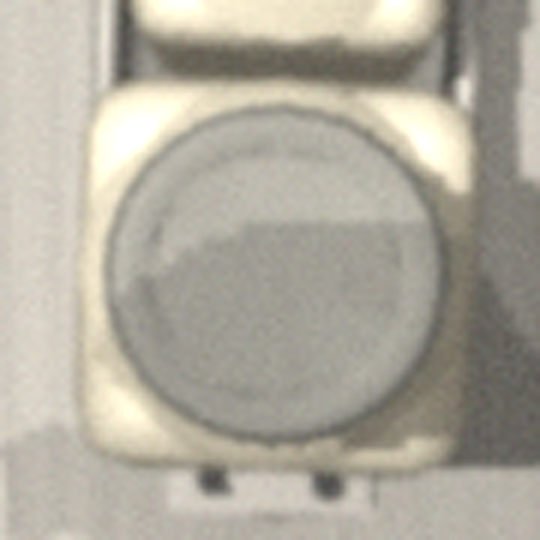

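Run:
```python
from seg import *
import pickle
w1=pickle.load(open("w1.pkl","rb"));w2=pickle.load(open("w2.pkl","rb"))
r1=ray(w1,(252.1,179.9));r2=ray(w2,(252.4,97.2))
print(plane(r2,183),plane(r2,179),tri([r1,r2]))
s=cam("scene");d=cam("side")
print(tri([(r1[0]-[0,0,15],r1[1]),(r2[0]-[0,0,15],r2[1]),ray(s,(320.5,169.3)),ray(d,(211.3,153.4))]))
```

```text
[464.26632821 146.44300277 183.        ] [464.2702336  146.42464195 179.        ] (array([464.46798459, 146.42632425, 179.72432258]), [np.float64(0.19846487968194584), np.float64(0.1984648796820964)])
(array([464.18902883, 147.47581143, 165.89113136]), [np.float64(1.4106120700810976), np.float64(1.045493666780727), np.float64(2.3975228696962256), np.float64(0.5206651996221202)])
```

Call:
carry_out(
  motion=[40,0,0,0,76,0,0,0,76,0,35,0,76,0,70,0,76,0,95,0,76,0,112,0,76,0,119,0,76,0,119,0],
)

```text
t: 3.2
ee_pos: [464.1, 147.6, 144.3]
orientation: [-0.0, -0.707, 0.707, -0.0]
ft_force: [-0.1, 0.6, -0.5]
width: 85.0
```

Run:
```python
from seg import *
from station import sensors
s=cam("scene");d=cam("side");st=sensors.observe();print(st["ee_pos"],st["ft_force"],st["torque"],st["width"])
a=cv2.resize(s["image"][120:220,260:380],(400,333),interpolation=cv2.INTER_CUBIC);b=cv2.resize(d["image"][90:210,150:270],(400,400),interpolation=cv2.INTER_CUBIC)
o=np.zeros((400,800,3),np.uint8);o[:333,:400]=a;o[:,400:]=b
cv2.imwrite("pics/c3.png",np.clip(o[:,:,::-1]*1.5,0,255).astype(np.uint8))
```

```text
[464.46356592 148.1122124  144.89592968] [0.70079339 0.1123126  0.082108  ] [-0.03011207 -0.08084205 -0.03519696] 85.18332687872193
```

View pics/c3.png

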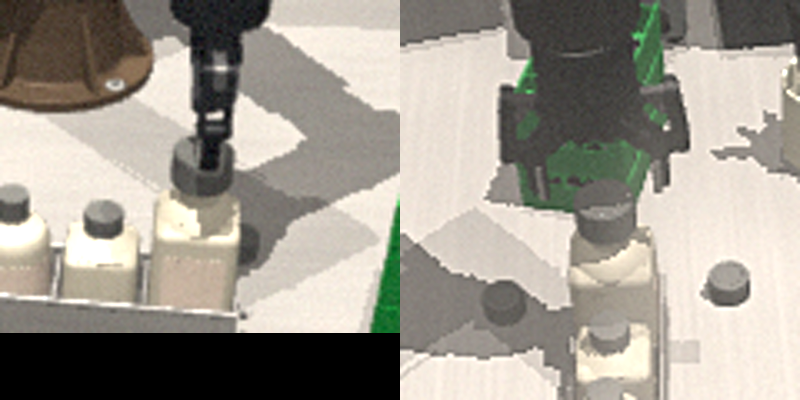

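Call:
carry_out(
  motion=[0,0,0,0,0,0,0,0,0,0,0,0],
  hand=0.64,
  newtons=22,
)

```text
t: 3.68
ee_pos: [464.0, 148.1, 144.3]
orientation: [-0.0, 0.707, -0.707, 0.0]
ft_force: [0.1, 0.2, -0.3]
width: 54.6
```

Call:
carry_out(
  motion=[0,0,0,0,0,0,0,0,0,0,0,0,0,0,0,0],
  hand=0.4,
  newtons=30,
)

```text
t: 4.18
ee_pos: [464.4, 148.2, 144.5]
orientation: [-0.0, 0.707, -0.707, 0.0]
ft_force: [2.3, 0.5, 4.7]
width: 47.6
```

Run:
```python
from seg import *
from station import sensors
s=cam("scene");d=cam("side");st=sensors.observe();print(st["t"],st["ee_pos"],st["ft_force"],st["torque"],st["width"])
a=cv2.resize(s["image"][120:220,260:380],(400,333),interpolation=cv2.INTER_CUBIC);b=cv2.resize(d["image"][90:210,150:270],(400,400),interpolation=cv2.INTER_CUBIC)
o=np.zeros((400,800,3),np.uint8);o[:333,:400]=a;o[:,400:]=b
cv2.imwrite("pics/c4.png",np.clip(o[:,:,::-1]*1.5,0,255).astype(np.uint8))
```

```text
4.275 [464.31932961 148.16410251 144.35913899] [ 1.031068   -1.59786813  4.30484496] [-0.18317934 -0.82504778 -0.03132756] 47.384373722471466
```

View pics/c4.png

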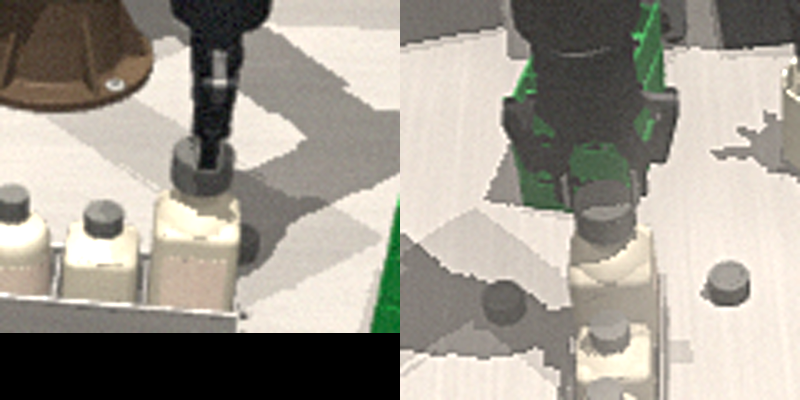

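Run:
```python
from seg import *
s=cam("scene")
for z in (153,160,168,176,183):
    p=cv2.projectPoints(np.array([[491.,147,z]]),s["rvec"],s["tvec"],np.array([[s["fx"],0,s["cx"]],[0,s["fy"],s["cy"]],[0,0,1]]),None)[0].ravel(); print(z,p,(p-[260,120])*3.333)
cv2.imwrite("pics/c5.png",np.clip(cv2.resize(s["image"][145:190,300:345,::-1],(540,540),interpolation=cv2.INTER_CUBIC)*2.0,0,255).astype(np.uint8))
```

```text
153 [319.26059881 178.83493007] [197.51557584 196.09682191]
160 [319.48839244 176.68737878] [198.27481199 188.93903346]
168 [319.75085296 174.21300117] [199.14959293 180.69193289]
176 [320.0156086  171.71698611] [200.03202348 172.37271472]
183 [320.24917626 169.5149995 ] [200.81050446 165.03349333]
```

View pics/c5.png

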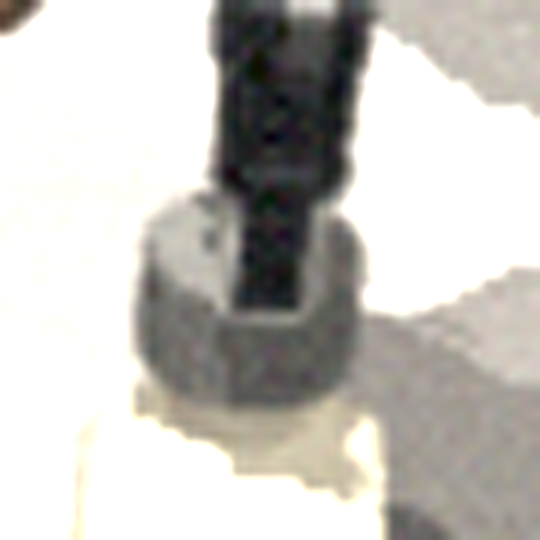

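Run:
```python
from seg import *
s=cam("scene");d=cam("side")
def py(r,i,v): C,dd=r; return C+dd*(v-C[i])/dd[i]
for uv in [(192,148.5),(228.6,147)]: print(py(ray(d,uv),1,147),py(ray(d,uv),1,136))
for x in (489,495,501,505): print(x,py(ray(s,(322,171.7)),0,x))
cv2.imwrite("pics/c6.png",np.clip(cv2.resize(d["image"][125:170,188:233,::-1],(540,540),interpolation=cv2.INTER_CUBIC)*2.0,0,255).astype(np.uint8))
```

```text
[413.78457763 147.         189.58373897] [415.3421693 136.        199.9987957]
[512.69583038 147.         186.0464361 ] [512.97590879 136.         196.50717976]
489 [489.         152.38776831 175.04621497]
495 [495.         151.85572095 178.99627104]
501 [501.         151.32367358 182.9463271 ]
505 [505.         150.96897534 185.5796978 ]
```

View pics/c6.png

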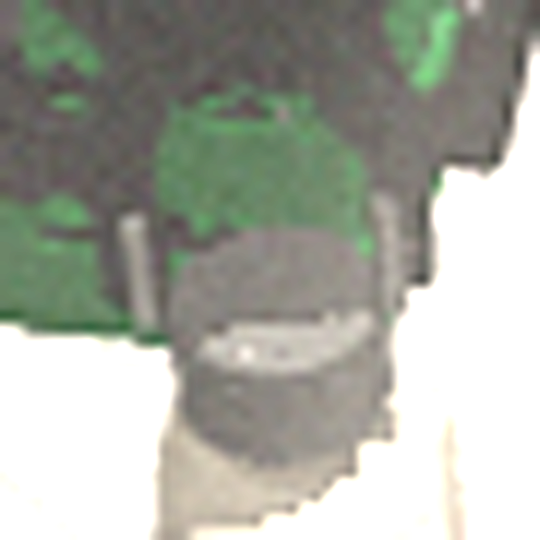

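Run:
```python
from seg import *
from station import sensors
import pickle
s=cam("scene");d=cam("side");w=cam("wrist")
def py(r,i,v): C,dd=r; return C+dd*(v-C[i])/dd[i]
for y in (136,147,158): print(y,py(ray(d,(200.2,152.5)),1,y),py(ray(d,(221,150.8)),1,y))
w2=pickle.load(open("w2.pkl","rb"))
for uv in [(168,240),(340,240)]:
  for x in (421.5,506.5): print(uv,py(ray(w2,uv),0,x))
print(sensors.observe())
cv2.imwrite("pics/w3.png",np.clip(w["image"][:,:,::-1]*1.8,0,255).astype(np.uint8))
```

```text
136 [435.23764596 136.         183.20341743] [491.56879995 136.         184.31474519]
147 [433.94038167 147.         172.56859734] [491.00861483 147.         173.69446655]
158 [432.64311738 158.         161.93377725] [490.4484297  158.         163.07418791]
(168, 240) [421.5         80.23932753 568.25954994]
(168, 240) [506.5        214.94420967 309.72224263]
(340, 240) [421.5        213.15498456 313.42426703]
(340, 240) [506.5         82.13134962 564.36043592]
{'t': 4.575, 'joints': array([ 7.13595575e-01,  9.22987496e-02, -4.69901246e-01,  4.85129573e-05,
       -1.00811913e+00, -7.13534584e-01]), 'joint_velocities': array([-0.00097619,  0.00044556,  0.000272  ,  0.00030585, -0.0017134 ,
        0.00074239]), 'effort': array([ 4.38309554e-01, -3.17040753e+01,  2.34327793e+01,  4.72389579e+00,
       -6.13849349e-01,  8.07021861e-03]), 'ee_pos': array([464.1669701 , 148.15445645, 144.22574941]), 'orientation': array([-2.36513191e-04,  7.07137470e-01, -7.07076050e-01,  3.75917534e-05]), 'ft_force': array([ 2.21022961, -0.45895145,  6.03088097]), 'torque': array([-2.02718735e-02, -9.08928767e-01,  5.87144441e-04]), 'width': 47.76485231561107}
```

View pics/w3.png

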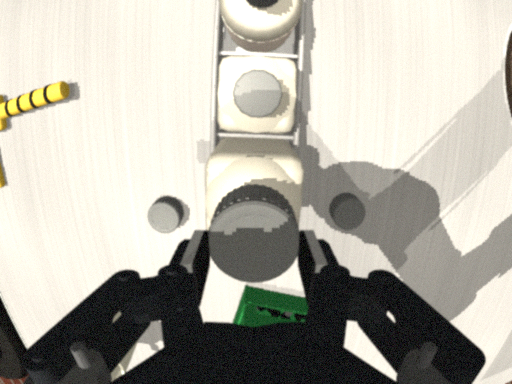

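Run:
```python
import cv2,numpy as np
a=cv2.imread("pics/w3.png")[150:330,130:380];cv2.imwrite("pics/w3c.png",np.clip(cv2.resize(a,(750,540),interpolation=cv2.INTER_CUBIC)*1.5,0,255).astype(np.uint8))
```

```text
(no output)
```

View pics/w3c.png

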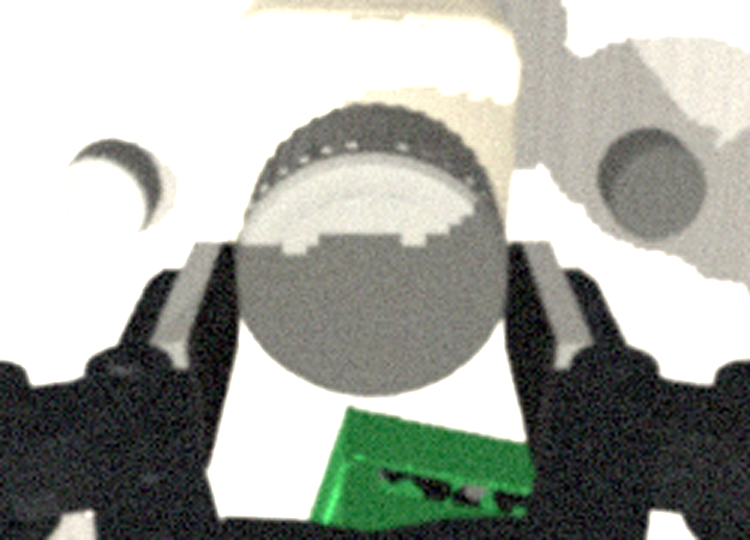

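Run:
```python
from seg import *
w=cam("wrist")
def py(r,i,v): C,dd=r; return C+dd*(v-C[i])/dd[i]
for y in (137,148,159): print(y,py(ray(w,(208.2,230.7)),1,y),py(ray(w,(300,230.7)),1,y))
# cap top disc edges
for uv in [(130+237/3,150+275/3),(130+508/3,150+275/3),(130+372/3,150+396/3),(130+372/3,150+150/3)]: print(plane(ray(w,uv),180),plane(ray(w,uv),183))
s=cam("scene");cv2.imwrite("pics/s5.png",cv2.resize(s["image"][60:240,200:380,::-1],(590,590),interpolation=cv2.INTER_CUBIC))
```

```text
137 [486.48680342 137.         185.09068029] [439.93187404 137.         185.11682728]
148 [490.34077234 148.         162.1283442 ] [435.89044769 148.         162.15892554]
159 [494.19474125 159.         139.16600811] [431.84902134 159.         139.2010238 ]
[487.30086496 145.96774978 180.        ] [486.79821051 144.39119015 183.        ]
[438.97982649 145.98822932 180.        ] [439.50903115 144.41123237 183.        ]
[463.20608122 172.04542335 180.        ] [463.2179526  169.91199479 183.        ]
[463.27386414 122.20866229 180.        ] [463.28428806 121.13945995 183.        ]
```

View pics/s5.png

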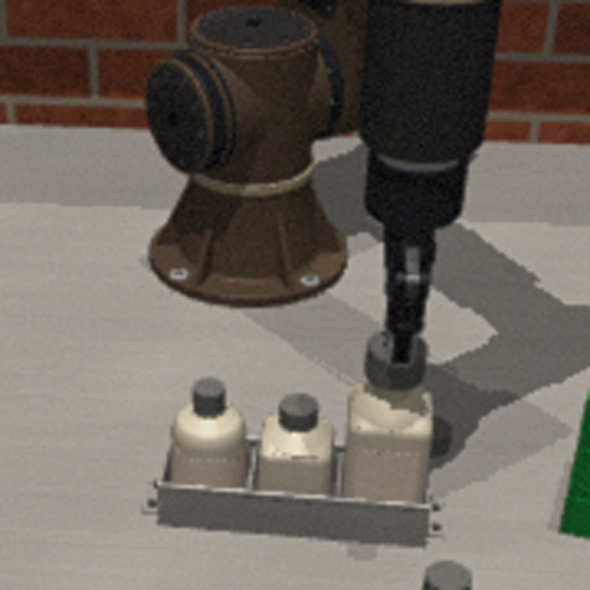

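Run:
```python
from seg import *
import pickle
w=pickle.load(open("w2.pkl","rb"))
cv2.imwrite("pics/w2f.png",np.clip(cv2.resize(w["image"][210:384,60:220,::-1],(552,600),interpolation=cv2.INTER_CUBIC)*3.0,0,255).astype(np.uint8))
def py(r,i,v): C,dd=r; return C+dd*(v-C[i])/dd[i]
```

```text
(no output)
```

View pics/w2f.png

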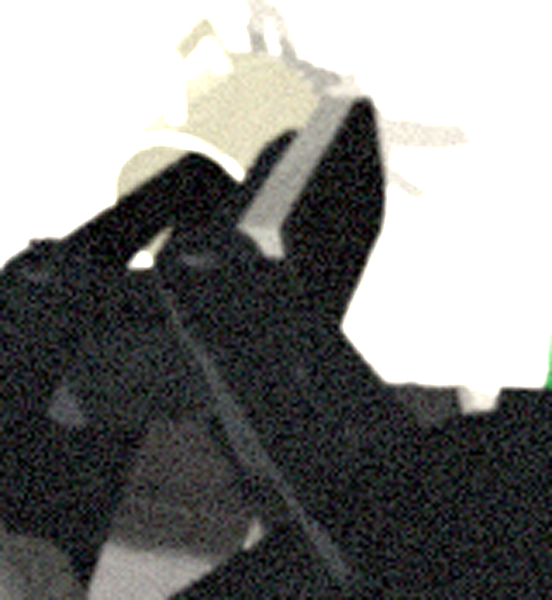

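Run:
```python
from seg import *
import pickle
w=pickle.load(open("w2.pkl","rb"))
def py(r,i,v): C,dd=r; return C+dd*(v-C[i])/dd[i]
def P(x,y): return ray(w,(60+x/3.45,210+y/3.45))
for q in [(365,95),(285,250),(385,125),(383,200),(345,325)]: print(q,py(P(*q),0,506.5),py(P(*q),0,516.))
print(P(365,95))
```

```text
(365, 95) [506.5        212.07066763 312.70188271] [516.         226.48334942 284.47283155]
(285, 250) [506.5        213.56699523 349.10192688] [516.         228.3142797  329.01250499]
(385, 125) [506.5        221.01709617 305.03112115] [516.         237.43034178 275.0867656 ]
(383, 200) [506.5        230.71210256 311.11519895] [516.         249.29330592 282.53134005]
(345, 325) [506.5        235.23341086 335.78582568] [516.         254.82565073 312.71871161]
(array([464.01644111, 147.61782387, 438.94088876]), array([ 0.28710804,  0.43557861, -0.85313554]))
```

The three views agree that the finger tips sit about 30 mm higher than the reported TCP. They are pinching only the cap's top edge, which fits the width of 47.5 mm instead of 50. I'll open, go lower and regrip.

Call:
carry_out(
  motion=[0,0,0,0,0,0,0,0,0,0,0,0,0,0,0,0,1,0,10,0,1,0,20,0,1,0,28,0,1,0,28,0],
  hand=0.95,
)

```text
t: 5.68
ee_pos: [463.5, 146.6, 115.2]
orientation: [-0.001, -0.707, 0.707, 0.0]
ft_force: [-0.9, -0.0, 0.8]
width: 81.2
```

```bash
cat > look.py <<'E'
from seg import *
from station import sensors
import sys
def look(tag):
    s=cam("scene");d=cam("side");w=cam("wrist");st=sensors.observe();print(st["t"],st["ee_pos"],st["ft_force"],st["torque"],st["width"],st["joints"])
    f=lambda im,sz:cv2.resize(im,sz,interpolation=cv2.INTER_CUBIC)
    o=np.zeros((580,800,3),np.uint8)
    o[:300,:400]=f(s["image"][130:190,280:360],(400,300));o[:300,400:]=f(d["image"][115:175,170:250],(400,300))
    o[300:580,:400]=f(w["image"][150:325,130:380],(400,280)); 
    cv2.imwrite(f"pics/{tag}.png",np.clip(o[:,:,::-1]*1.8,0,255).astype(np.uint8))
look(sys.argv[1])
E
python3 look.py l1
```

```text
5.825 [464.15479577 147.08418118 116.26035562] [-0.35616741 -0.34105445  0.44963288] [0.02820131 0.044943   0.01103736] 81.7050053895189 [ 7.11888577e-01  1.21466860e-01 -5.08813813e-01  1.65178497e-04
 -9.40339149e-01 -7.11816536e-01]
```

View pics/l1.png

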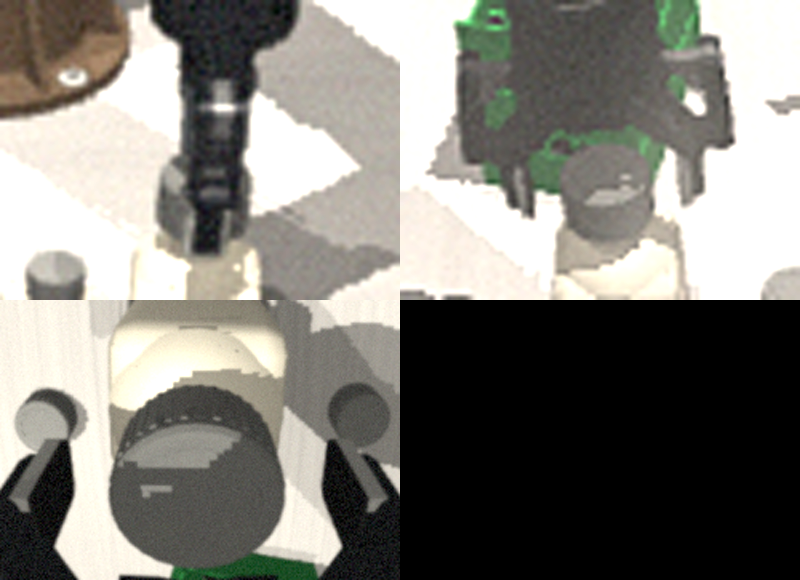

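Call:
carry_out(
  motion=[0,0,6,0,0,0,6,0,0,0,6,0,0,0,6,0],
  hand=0.64,
  newtons=22,
)

```text
t: 6.32
ee_pos: [464.0, 147.0, 110.2]
orientation: [0.0, -0.707, 0.707, -0.0]
ft_force: [0.6, -0.7, 0.6]
width: 54.6
```

Call:
carry_out(
  motion=[0,0,0,0,0,0,0,0,0,0,0,0,0,0,0,0],
  hand=0.4,
  newtons=30,
)

```text
t: 6.82
ee_pos: [464.3, 147.1, 110.4]
orientation: [-0.0, 0.707, -0.707, 0.0]
ft_force: [1.4, -0.4, 3.3]
width: 49.9
```

```bash
python3 look.py l2
```

```text
6.975 [464.33607003 147.1423363  110.3886818 ] [ 2.37242787 -1.63845587  3.97248548] [-0.18973299 -0.65810186  0.00144659] 49.54444440711711 [ 7.11809797e-01  1.28097741e-01 -5.16661545e-01  2.87513925e-04
 -9.25336764e-01 -7.11885860e-01]
```

View pics/l2.png

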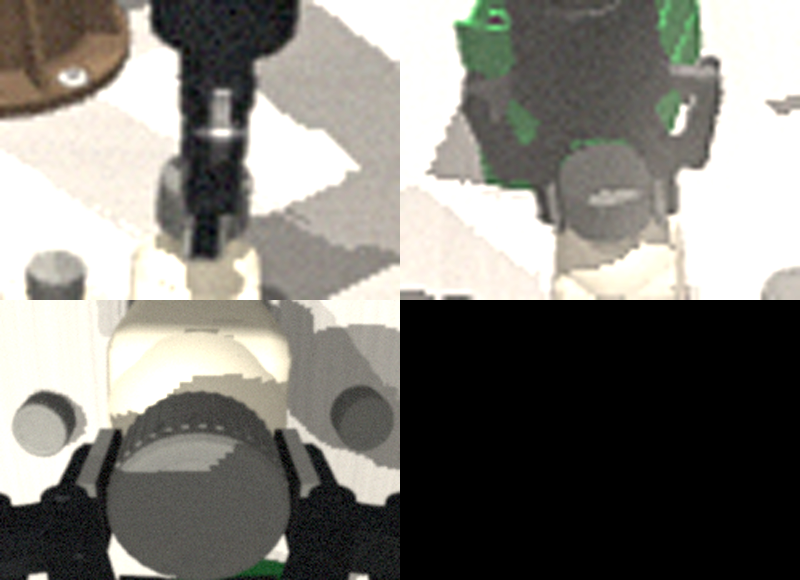

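Call:
carry_out(
  motion=[0,0,1,0,0,0,2,0,0,0,3,0,0,0,4,0,0,0,4,0],
)

```text
t: 7.6
ee_pos: [464.6, 147.2, 106.7]
orientation: [-0.001, 0.707, -0.707, 0.0]
ft_force: [1.8, -0.6, 7.7]
width: 49.7
```

Call:
carry_out(
  motion=[0,0,1,0,0,0,1.5,0,0,0,1.5,0],
)

```text
t: 7.98
ee_pos: [464.7, 147.2, 105.4]
orientation: [-0.001, 0.707, -0.707, 0.0]
ft_force: [1.3, -1.2, 9.8]
width: 49.4
```

Call:
carry_out(
  motion=[0,0,0,-6,0,0,0,-14,0,0,0,-22,0,0,0,-30,0,0,0,-30,0,0,0,-30],
)

```text
t: 8.72
ee_pos: [464.6, 147.5, 105.4]
orientation: [-0.001, 0.866, -0.5, 0.0]
ft_force: [0.8, -0.9, 10.2]
width: 49.8
```

```bash
python3 look.py l3
```

```text
8.875 [464.57124315 147.45694396 105.37175052] [ 0.43705925 -0.2563231   9.50911159] [ 0.01105603 -0.04775349  0.05406698] 49.63951152624492 [ 7.12048336e-01  1.33923062e-01 -5.23228109e-01  3.59757427e-04
 -9.12119827e-01 -1.88209892e-01]
```

View pics/l3.png

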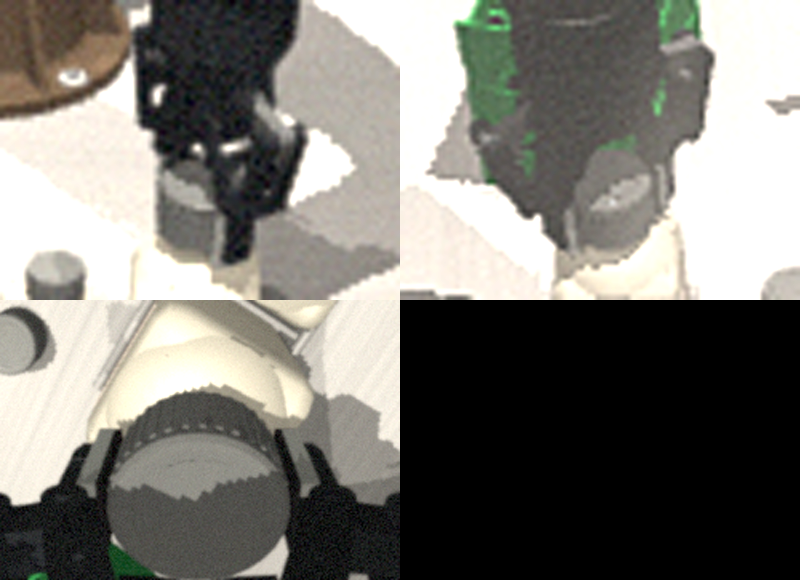

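Call:
carry_out(
  motion=[0,0,0,-8,0,0,0,-16,0,0,0,-24,0,0,0,-32,0,0,0,-40,0,0,0,-40,0,0,0,-40],
)

```text
t: 9.75
ee_pos: [464.5, 147.4, 105.4]
orientation: [-0.0, 0.985, -0.173, 0.001]
ft_force: [0.5, -1.6, 9.0]
width: 49.6
```

```bash
python3 look.py l4
```

```text
9.9 [464.54174005 147.41644623 105.37627601] [0.33337615 0.20214913 9.56220411] [-0.04110417  0.00096836 -0.01919951] 49.637540724545076 [ 7.12063629e-01  1.33882286e-01 -5.23288838e-01  4.16470559e-04
 -9.12169785e-01  5.09955872e-01]
```

View pics/l4.png

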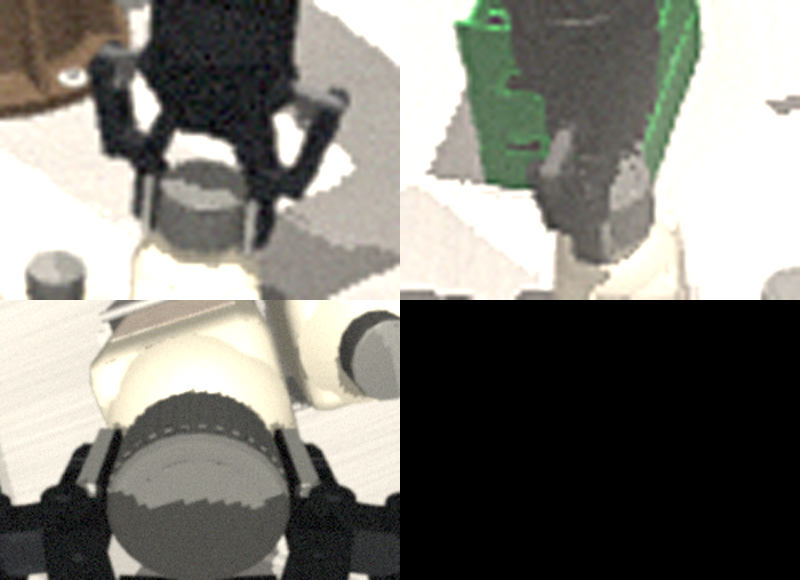

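Call:
carry_out(
  motion=[0,0,-2,0,0,0,-4,0,0,0,-6,0,0,0,-8,0,0,0,-8,0],
)

```text
t: 10.52
ee_pos: [463.8, 147.1, 112.5]
orientation: [-0.0, 0.985, -0.174, -0.0]
ft_force: [0.9, 1.0, 2.3]
width: 49.5
```

```bash
python3 look.py l5
```

```text
10.675 [463.85681073 147.02317352 112.40825944] [0.99619747 1.23500523 2.52712379] [ 0.41796557 -0.49429658  0.03397547] 49.59435382676711 [ 7.11923986e-01  1.25629160e-01 -5.13977655e-01 -2.40336966e-04
 -9.31373566e-01  5.09881134e-01]
```

View pics/l5.png

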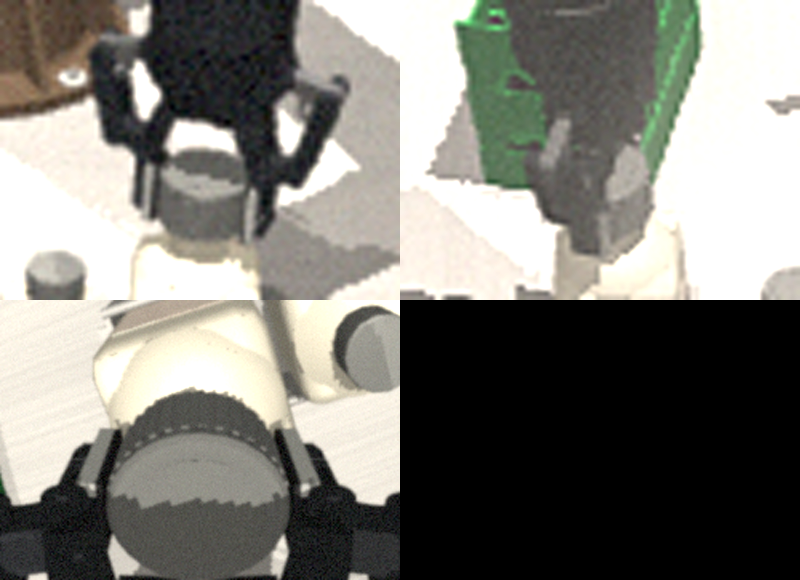

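Call:
carry_out(
  motion=[0,0,-2,0,0,0,-4,0,0,0,-6,0,0,0,-8,0,0,0,-10,0,0,0,-10,0],
)

```text
t: 11.42
ee_pos: [463.9, 146.9, 122.7]
orientation: [-0.0, 0.985, -0.174, -0.0]
ft_force: [1.2, 0.1, 0.4]
width: 49.8
```

```bash
python3 look.py l6
```

```text
11.575 [463.84014165 146.90225603 122.51489628] [ 0.26788223 -0.79826688 -0.227784  ] [ 0.01040901  0.01352039 -0.01292381] 49.69614233885856 [ 7.11825305e-01  1.14261245e-01 -5.00645086e-01 -1.26073279e-04
 -9.56116576e-01  5.09892446e-01]
```

View pics/l6.png

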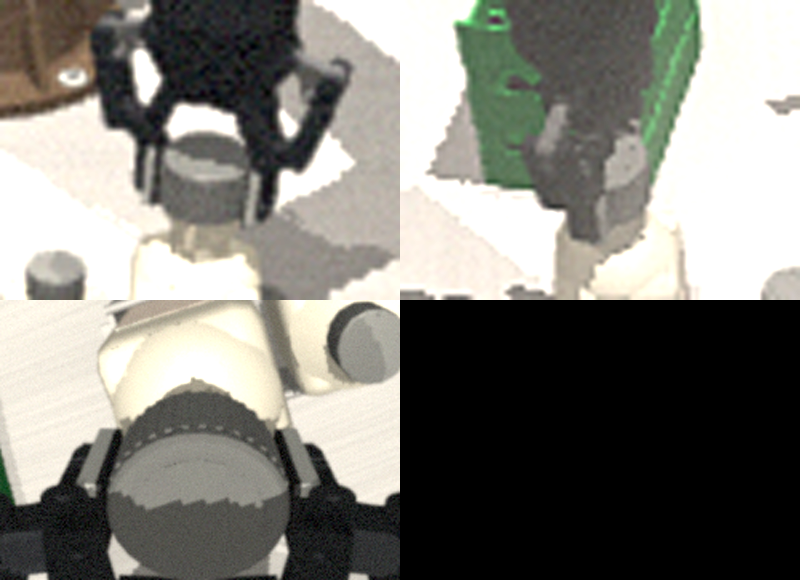

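Call:
carry_out(
  motion=[0,0,-8,0,0,0,-18,0,0,0,-30,0,0,0,-42,0,0,0,-54,0,0,0,-62,0,0,0,-66,0,0,0,-66,0],
)

```text
t: 12.58
ee_pos: [464.0, 147.0, 188.7]
orientation: [-0.0, 0.985, -0.174, 0.0]
ft_force: [-0.8, 0.0, -0.4]
width: 49.6
```

Call:
carry_out(
  motion=[0,0,0,0,0,0,0,0,0,0,0,0,0,0,0,0],
)

```text
t: 13.08
ee_pos: [464.0, 147.0, 188.5]
orientation: [0.0, 0.985, -0.174, -0.0]
ft_force: [0.4, 0.2, -1.3]
width: 49.7
```

```bash
sed -i 's/130:190,280:360/110:200,265:385/; s/115:175,170:250/85:175,160:280/' look.py; python3 look.py l7
```

```text
13.225 [464.00516508 146.99106805 188.60547325] [ 0.08077215  0.54087176 -0.45062919] [-0.05104277  0.01322156 -0.00288391] 49.8529725096446 [ 7.11823913e-01  5.19879364e-02 -4.04804442e-01 -5.32455999e-06
 -1.11395693e+00  5.09878467e-01]
```

View pics/l7.png

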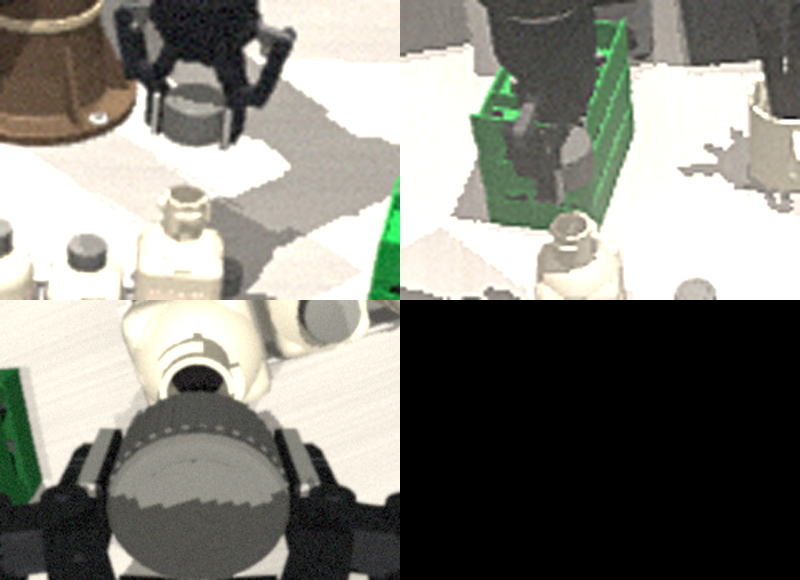

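Run:
```python
from h import *
from station import order,sensors
s=cam("scene");d=cam("side")
m,e=tri([ray(s,(321.1,167.6)),ray(d,(211.9,152.5))]);print("mouth",m,e)
C,dd=ray(s,(323.5,143.9));print("cap mid at x=464",C+dd*(464-C[0])/dd[0])
st=sensors.observe();print(st["width"],st["ft_force"])
cv2.imwrite("pics/f.png",s["image"][:,:,::-1])
```

```text
mouth [464.69889524 149.55670014 170.05469922] [np.float64(2.301538353737548), np.float64(2.301538353737684)]
cap mid at x=464 [464.         150.62151909 245.37736758]
49.62651488655616 [0.29103129 0.21360281 0.13673069]
```

View pics/f.png

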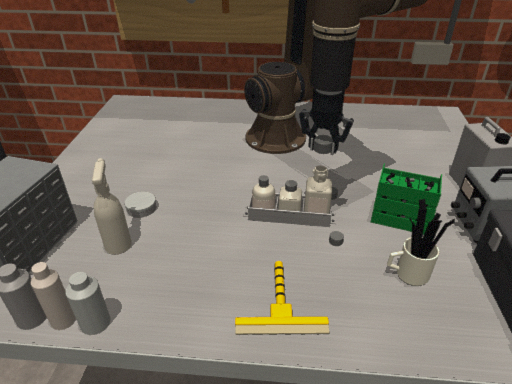

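The cap is held level about 75 mm above the mouth rim and lined up with it to within a few millimetres. Nothing else on the shelf has moved, so I'm handing the job in.

```bash
python3 -c "
from station import order
print(order.close_job())"
```

```text
the job is handed in; nothing more can be done
None
```

I opened the jug and handed the job in with the cap held level above the open mouth. I gripped the cap at 30 N a finger, pressed it down about 5 mm (roughly 10 N), twisted it 70° anticlockwise and lifted it off. The robot's clock read about 13 s.

**Last checks:**
- **Position:** the cap's centre is about 75 mm above the mouth rim and within about 2 mm of its axis. The height comes from two camera views of the rim and one of the cap.
- **Grip:** the finger opening is 49.6 mm on the 50 mm cap, and the outside force on the tool is near zero.
- **Jug and shelf:** the jug stands upright in its pocket. The other things look where they were at the start, judged by eye in the scene view.

**Disagreements:**
- **First grip:** it was too high and pinched only the cap's top edge, at 47.5 mm. All three cameras showed the finger tips about 30 mm higher than the reported tool position. I trusted the cameras, opened, went about 34 mm lower and gripped again.
- **Cap height:** my camera measurements put the cap's centre about 2 mm lower than the text's figures imply, near the stated calibration error.
- **Two-view error:** the two lines of sight to the mouth rim missed each other by about 4.6 mm, so these positions are only good to a few millimetres.

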